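Fetch the clamp jaw from the tip-out bin

TASK

Tip the yellow bin fully forward by its handle and take the orange-headed clamp jaw out of its back pocket. Lay the jaw down flat on the green mat and let go of it to change your grip to its shank, then lay it flat in the nest of the clamp fixture, head between the green cheeks and shank on the saddle, wide side down. Finish with the bin tipped fully back shut, the other two pieces still in it, and everything else left where it was.

Things in the scene. Friction and masses are not known exactly. Their poses are not given: they have to be found in the camera images.
- bin (a joint): Tilt of the yellow bin about its pivot, rad: 0 shut (upright in the housing), grows as its top tips forward towards the robot, stop at 1.1 (fully tipped). It falls shut by its weight below about 0.55 and falls open above about 0.8; damped; about 5 N at the handle moves it. Bin 98 mm deep, 172 wide; front wall 120 high, 4 thick, side and back walls 80 high.
- bin_hinge (a point): Middle of the bin's pivot, at its lower front edge, 50 mm above the table, on the fixed blue housing. x to the back of the housing, y along the pivot, z up. The housing reaches from 0 to 112 mm behind the pivot and 98 to each side. Nothing stands within 160 mm in front of it.
- roof_edge (a point): Middle of the front edge of the housing's roof, on its top face: 10 mm behind the pivot, 220 mm above the table. The roof is 5 mm thick, covers the shut bin from here back; low disc stacks (16 mm) lie on its rear. Axes as bin_hinge.
- bin_handle (a point): Middle of the bin's handle: a dark steel bar, 10 mm diameter, 80 long, parallel to the pivot, an arm at each end. Bin shut: 50 mm in front of the pivot (towards the robot) and 155 above it; 35 mm above and 50 in front of the front wall's top edge; free behind (55 mm to the roof edge), above and in front. It turns with the bin about the pivot; its axes are the bin's.
- pocket_rim (a point): Centre of the mouth of the middle one of three pockets in a row at the bin's back, turning with the bin (bin's axes, z up out of the pockets). Pockets 34 mm front to back, 52 wide (y), 76 deep, 56 apart in y. Bin shut: 77 mm behind and 80 above the pivot. In front of the pockets is a compartment with low discs fixed in it.
- jaw_center (a point): Middle of the clamp jaw, 120 mm long, 0.18 to 0.29 kg: aluminium shank 80 long, 22 wide (y), 28 thick (x), orange head 40 long, 36 wide (y), 28 thick (x). Its z runs from shank foot to head. From this point the head's end is at z +60, the shoulder +20, the foot -60, centre of mass about +6. It stands head up in one of the pockets, y along the pivot; the head is above the rim, the shank below.
- nest_seat (a point): Where the jaw's middle lies when seated in the nest of the grey clamp fixture, 36 mm above the table. The jaw's head lies towards this frame's -x, its foot towards +x; y across, z up. The fixture's base plate reaches from x -88 to +112 mm from here, is 80 wide and 12 thick, with 5 mm bolt heads at its corners.
- head_pocket (a point): Middle of the floor under the jaw's head in the nest, 22 mm above the table, 41 mm from the seat towards -x; axes as nest_seat. Two green cheeks, 10 thick, 44 long, 44 apart inside, and an end wall at the -x end stand round it, up to 60 mm above the table; the seated head's end is 3 mm from the end wall. Open above and towards the shank.
- saddle_top (a point): Top of the saddle under the seated shank's foot end: 12 mm long, 30 wide, 22 mm above the table, 51 mm from the seat towards +x. Between cheeks and saddle lie 64 mm free for fingers beside and below the shank, down to the base plate (12 mm). Axes as nest_seat.
- mat_top (a point): Centre of the top of the green mat, 3 mm above the table: 200 mm along its x, 150 along its y, fixed.
- grinder_center (a point): Red die grinder lying on the table, 190 mm long along its x, 36 wide, 50 high; middle. Bystander.
- tin: Blue tin of compound, 76 mm diameter, 120 high; bottom centre. Bystander.
- flap_drum: Brown flap drum standing with its spindle up, 60 mm diameter, 80 high; bottom centre. Bystander.
- hub_ring: Aluminium hub ring lying flat, 80 mm diameter, 22 high; bottom centre. Bystander.
- spanner: Steel spanner lying flat along its x, under 200 mm long. Bystander.
- dressing_stick: White dressing stick, 24 x 26 x 66 mm high, in another bin pocket, below its rim; bottom centre. It stays in the bin.
- arbor_block: Dark steel arbor block with a brass stud, 26 x 30 x 68 mm high, in another bin pocket, below its rim; bottom centre. It stays in the bin.
- disc_box: Cardboard box of discs, 120 x 100 mm, 80 high, does not move; bottom centre. Obstacle.
- jaw_head (a point): Centre of the jaw's orange head, 40 mm from the jaw's middle; same axes as the jaw.
Things that resemble listed ones, but are neither listed nor needed, are in the scene too. Leave any purple look-alike of the part that bears nest_seat alone.

How it is judged:
By the outcome, as a careful person would: the job done as asked, in the order asked, and still so for the second after the job is handed in, with the robot touching nothing.
It also fails if it takes over 72 s, if anything falls off the work surface, if the arm or the gripper's body presses on something with over 40 N, if the wrist force passes 120 N, or if a joint passes its speed limit or range.

ROBOT

A 6-joint arm with a two-finger parallel gripper is mounted at the origin on the work surface. World frame = base frame: x ahead of the robot, y to its left, z up, the work surface at z = 0. Lengths are in mm, angles in rad, forces in N, time in s.
With the tool pointing down it reaches from about 425 to 925 mm from the base axis. Payload 12.5 kg.
Tool frame: the origin (TCP) lies midway between the tips of the shut fingers; the grasp point (between the pads) lies 19 mm behind it; z points along the fingers, y is the direction in which the jaws open and shut (so a half turn about z gives the same grasp; the last joint's range is limited). The gripper opens to 85 mm and grips with 20 to 120 N. Pads are 22 mm wide; open, the fingers measure 114 mm over their backs; the gripper's body (76 mm by 85 mm) begins 54 mm behind the grasp point. The pads swing forward as they close: fully open they stand 13 mm farther back than shut.
Start: joints at [0.999, 0.491, 1.559, -0, 1.092, -0.106], TCP at [280.697, 558.439, 231.327] pointing down, gripper open.
Joint ranges: [-3.1, 3.1], [-0.84, 2.19], [0.05, 2.79], [-1.13, 4.28], [0.06, 2.93], [-2.69, 2.69]. Speed limits (rad/s): [2.22, 2.22, 2.79, 3.14, 3.14, 3.14].

INTERFACE

Orientations are given as a unit quaternion [x, y, z, w].
In Python, from bench import r gives the robot as it stands.
- The arm moves only by the tool arm_command, never from a script. Its argument "series" is one flat list of numbers, 7 for each row, row after row: the turn, a rotation vector about the tool's x, y, z in units of 6 degrees (1.0 is 6 degrees), then the shift along the tool's x, y, z in cm, then the finger opening in cm, from 0 to 8.54. A call has 1 to 12 rows; each row is the pose to reach, as a shift and turn from the pose measured when the call began, along the tool's axes at that moment; what a row does not reach only later rows make up. A row lasts 1/12 s, in which the tool goes at most 41.7 mm and 7.16 degrees, less where a joint would pass 70% of its speed; a pose out of reach is approached as far as the arm can. A call with a gripper value outside its range is refused whole. The fingers move at their own pace and stop on an object; "newtons" is the grip in N (left out, the last holds). Time passes only in rows, so rows that repeat a pose let the fingers close. It gives the time, the measured TCP pose, the force and the opening at its end, in the units of the state.
- r.get_state(): the state, without advancing time (a new reading comes with each control period).
- r.get_image(name): name is "side" or "top" or "wrist"; returns the picture (480x640x3 uint8, red, green, blue); there is no depth.
- r.camera_model(name): a dict with "fx", "fy", "cx", "cy" (pixels), "T" (4x4, takes a point from camera to world coordinates). Camera axes: x right, y up, looking along -z (the intrinsics and any distortion apply to the point x, -y, -z); pixel columns grow to the right and rows downward; lengths in mm; the calibration is good to about 2 mm. A picture is of the moment at which its call begins: read the wrist's pose just before it. camera_model takes no time and is no camera call; for the wrist camera it gives the pose at the moment of the call.
- r.hand_in(): hands the job in, once; it reports no verdict.
Trained networks look in the newest picture that a camera, given by its name, has taken for a name from the list of things; names that differ only in an ending like _2 or _b are one class to them, and where a whole thing is asked for, a point or a joint stands for the part that bears it (a point fixed in the world has none). Each returns a list of dicts, best first, with "score" (0 to 1); they miss things now and then, are a little off and sometimes report something else, mostly with a low value. They report only what shows in the picture. A call takes as long as a camera call. They do not tell look-alikes from the thing itself.
- r.masks_of(camera, name): "pixels" (480x640 bool, what is visible of it) and "uv" ([column, row] in pixels, amid what is visible of it).
The state is a dict: "time": time; "joint_positions": joint angles; "qd": joint speeds; "effort": joint torques, N m; "tcp_pos": TCP position; "ee_rot": TCP orientation; "wrist_force": force on the tool from outside, world axes, zero at the start; "ft_torque": the same for the moment, N m; "finger_gap": opening from 0.0 (shut) to 1.0 (fully open).
Only numpy, scipy, OpenCV 4.12 (cv2) and the standard library are available. Lean on these libraries where they do the work, as an engineer would, in place of code of your own. Each camera call takes 0.05 s, during which the arm holds its last target. There are 200 camera calls.

## Working session

There is one attempt and no reset: what is moved stays moved. The work goes in short steps, Python scripts to look and compute and a tool call to move; the robot and the scene stay as the last step left them, time stands still between calls to the robot, and variables do not carry over. Pictures are saved under pics/ and viewed, about 8 in all and at most 12, crops included, and the job is handed in when it is done.

Besides the shell and the picture viewer there is one more tool, called after ">>>" by a JSON object that holds its "api" and its "payload", one argument or row to a line. arm_command: Moves the arm, as the interface text tells. Its arguments: {"type":"object","properties":{"series":{"type":"array","items":{"type":"number"}},"newtons":{"type":"number"}},"required":["series"]}

```bash
ls; mkdir -p pics; python3 - <<'E'
from bench import r
import cv2,numpy as np
print(r.get_state())
a=r.get_image("top");b=r.get_image("side")
cv2.imwrite("pics/top.png",a[:,:,::-1]);cv2.imwrite("pics/side.png",b[:,:,::-1])
for n in("top","side"):
    m=r.camera_model(n);print(n,{k:(np.round(v,3).tolist() if k=="T" else v) for k,v in m.items()})
E
```

```text
pics
{'time': 0.0, 'joint_positions': array([ 9.99407770e-01,  4.91594306e-01,  1.55945765e+00,  1.03154360e-05,
        1.09169408e+00, -1.05585697e-01]), 'qd': array([ 1.74066030e-04,  5.24504008e-05,  2.28023300e-03, -2.63377179e-04,
        3.17534119e-04,  1.27656243e-03]), 'effort': array([ 5.80054111e-04, -6.18452811e+01, -2.61595398e+01, -5.61615718e-05,
        3.88219021e-03, -6.50616286e-06]), 'tcp_pos': array([280.55906822, 558.23691963, 230.70332542]), 'ee_rot': array([ 2.30803862e-01,  9.73000126e-01, -5.42452078e-04, -1.95813330e-04]), 'wrist_force': array([-0.46370386,  0.87534414, -0.30788822]), 'ft_torque': array([-0.0032661 ,  0.02589243, -0.01053608]), 'finger_gap': 1.0002639551695112}
top {'fx': 557.61442722732, 'fy': 557.61442722732, 'cx': 315.1273294662409, 'cy': 239.3258489206992, 'T': [[0.013, 0.997, -0.07, 381.148], [-1.0, 0.014, 0.007, 92.627], [0.008, 0.07, 0.998, 1831.372], [0.0, 0.0, 0.0, 1.0]]}
side {'fx': 466.04124514993, 'fy': 466.04124514993, 'cx': 313.5180460879847, 'cy': 239.49533104993165, 'T': [[0.664, 0.551, -0.505, -183.777], [-0.748, 0.484, -0.455, -533.666], [-0.006, 0.68, 0.733, 1128.616], [0.0, 0.0, 0.0, 1.0]]}
```

View pics/top.png

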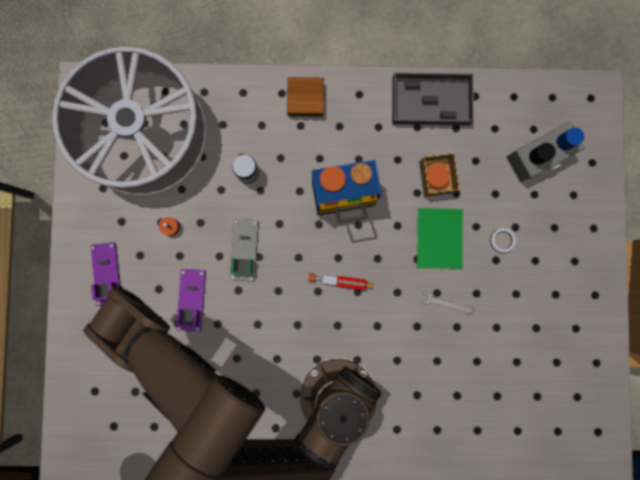

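View pics/side.png

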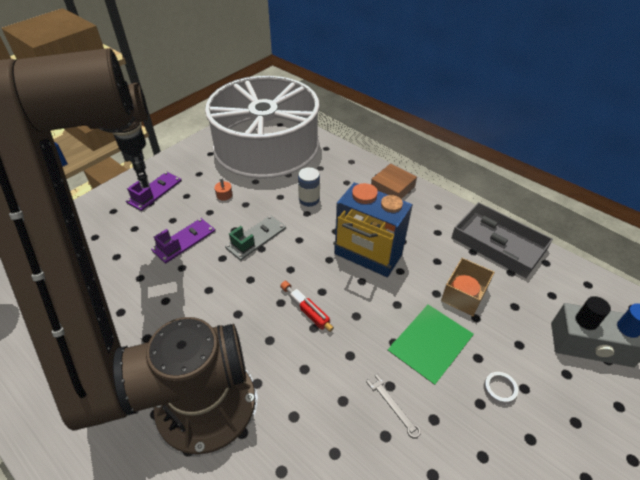

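Top view: the grey fixture with green cheeks is at (243,250), with purple look-alikes at (105,272) and (190,300). The bin and housing are at (346,187), the mat at (440,238) and the grinder at (341,282). The jaw is hidden under the roof.

```bash
cat > h.py <<'E'
from bench import r
import cv2,numpy as np
from scipy.spatial.transform import Rotation as R
def ray(m,uv):
    u,v=uv; d=np.array([(u-m["cx"])/m["fx"],-(v-m["cy"])/m["fy"],-1.0]);T=np.array(m["T"])
    return T[:3,3],T[:3,:3]@d
def onz(m,uv,z):
    o,d=ray(m,uv); return o+d*(z-o[2])/d[2]
def proj(m,P):
    T=np.array(m["T"]);p=(np.atleast_2d(P)-T[:3,3])@T[:3,:3]
    return np.c_[m["cx"]-m["fx"]*p[:,0]/p[:,2], m["cy"]+m["fy"]*p[:,1]/p[:,2]]
def rel(pos,Rm,s=None):
    "row numbers (turn/6deg, cm) from the present pose to world pos, rotation Rm (3x3)"
    s=s or r.get_state();R0=R.from_quat(s["ee_rot"])
    rv=(R0.inv()*R.from_matrix(Rm)).as_rotvec(degrees=True)/6
    t=R0.inv().apply(np.array(pos)-s["tcp_pos"])/10
    return np.round(np.r_[rv,t],2).tolist()
def snap(n,f):
    im=r.get_image(n);cv2.imwrite("pics/"+f,im[:,:,::-1]);return im
E
python3 - <<'E'
from h import *
r.get_image("top");m=r.camera_model("top")
for n,z in [("bin",220),("roof_edge",220),("bin_handle",205),("nest_seat",12),("mat_top",3),("grinder_center",30),("tin",120),("flap_drum",50),("hub_ring",22),("spanner",3),("disc_box",80)]:
    for d in r.masks_of("top",n)[:3]:
        ys,xs=np.nonzero(d["pixels"]);
        if len(xs)<5: continue
        rect=cv2.minAreaRect(np.c_[xs,ys].astype(np.float32))
        c=[onz(m,p,z)[:2].round() .tolist() for p in cv2.boxPoints(rect)]
        print(n,round(d["score"],2),np.round(d["uv"]),onz(m,d["uv"],z)[:2].round(),"rect",onz(m,rect[0],z)[:2].round(),c)
E
```

```text
bin 0.94 [348. 206.] [594. -14.] rect [581. -17.] [[599.0, 72.0], [628.0, -95.0], [563.0, -106.0], [534.0, 61.0]]
roof_edge 0.94 [345. 189.] [643.  -4.] rect [631. -10.] [[699.0, 100.0], [731.0, -93.0], [563.0, -119.0], [531.0, 73.0]]
bin_handle 0.92 [347. 205.] [599. -12.] rect [583. -16.] [[602.0, 74.0], [630.0, -95.0], [563.0, -105.0], [536.0, 64.0]]
nest_seat 0.82 [187. 302.] [300. 491.] rect [304. 480.] [[204.0, 529.0], [409.0, 520.0], [404.0, 432.0], [199.0, 441.0]]
nest_seat 0.78 [241. 251.] [467. 320.] rect [472. 313.] [[376.0, 359.0], [575.0, 350.0], [570.0, 267.0], [371.0, 276.0]]
nest_seat 0.68 [104. 273.] [391. 765.] rect [388. 761.] [[490.0, 810.0], [491.0, 719.0], [287.0, 711.0], [286.0, 802.0]]
mat_top 0.96 [437. 238.] [ 519. -322.] rect [ 520. -330.] [[618.0, -256.0], [620.0, -405.0], [422.0, -404.0], [420.0, -256.0]]
grinder_center 0.57 [345. 282.] [373. -18.] rect [373.  -3.] [[367.0, 101.0], [403.0, 97.0], [380.0, -108.0], [344.0, -104.0]]
tin 0.56 [249. 167.] [724. 290.] rect [717. 298.] [[742.0, 353.0], [777.0, 287.0], [692.0, 243.0], [657.0, 309.0]]
tin 0.28 [35
[... 154 characters left out ...]
 -522.] [[551.0, -482.0], [552.0, -562.0], [475.0, -561.0], [474.0, -481.0]]
flap_drum 0.68 [169. 227.] [539. 549.] rect [542. 547.] [[532.0, 588.0], [581.0, 566.0], [552.0, 506.0], [503.0, 529.0]]
hub_ring 0.84 [508. 239.] [ 517. -549.] rect [ 515. -531.] [[553.0, -491.0], [555.0, -573.0], [476.0, -572.0], [475.0, -490.0]]
spanner 0.61 [448. 304.] [ 305. -357.] rect [ 305. -357.] [[307.0, -274.0], [340.0, -282.0], [303.0, -440.0], [270.0, -432.0]]
spanner 0.19 [346. 186.] [686. -18.] rect [667. -26.] [[741.0, 102.0], [782.0, -120.0], [592.0, -153.0], [552.0, 68.0]]
disc_box 0.58 [442. 175.] [ 715. -322.] rect [ 717. -311.] [[773.0, -244.0], [792.0, -360.0], [661.0, -378.0], [643.0, -263.0]]
```

```bash
python3 - <<'E'
import cv2
a=cv2.imread("pics/top.png")[140:300,220:390]
cv2.imwrite("pics/c1.png",cv2.resize(a,None,fx=3.7,fy=3.7,interpolation=cv2.INTER_CUBIC))
b=cv2.imread("pics/side.png")[170:310,320:430]
E
```

```text
(no output)
```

View pics/c1.png

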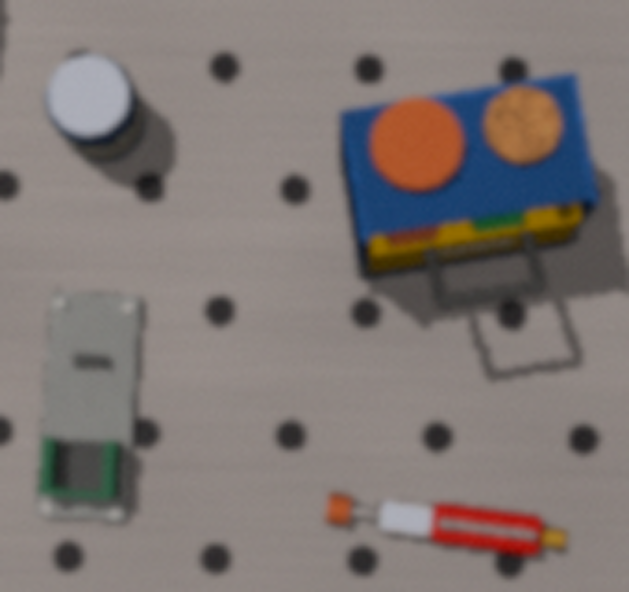

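Choice by description: the grey fixture with green cheeks at (243,250), not the purple ones at (105,272) or (190,300). The bin handle bar's midpoint is near (352,220). The second grey loop at (362,232) is its shadow. Next I compute the frames.

```bash
python3 - <<'E'
from h import *
m=r.camera_model("top")
P={k:onz(m,p,z)[:2].round(1) for k,p,z in [("roofFL",(316.8,204.3),220),("roofFR",(381.4,194.1),220),("roofBL",(312.4,170.5),220),("roofBR",(375.4,160.3),220),("hL",(220+440/3.7,140+303/3.7),205),("hR",(220+540/3.7,140+288/3.7),205)]}
print(P)
mw=r.camera_model("wrist");s=r.get_state();R0=R.from_quat(s["ee_rot"]).as_matrix()
T=np.array(mw["T"]);print("cam in tool",(R0.T@(T[:3,3]-s["tcp_pos"])).round(1),(R0.T@T[:3,:3]).round(2).tolist(),mw["fx"])
print("tool axes\n",R0.round(3))
E
```

```text
{'roofFL': array([596.7,  77.8]), 'roofFR': array([ 629.3, -110.2]), 'roofBL': array([695.9,  92. ]), 'roofBR': array([728.9, -92.1]), 'hL': array([547.7,  12.1]), 'hR': array([560.8, -67.1])}
cam in tool [ 7.710e+01 -1.000e-01 -1.419e+02] [[-0.0, 0.95, 0.3], [1.0, 0.0, 0.0], [0.0, 0.3, -0.95]] 349.3063799533432
tool axes
 [[-0.893  0.449  0.   ]
 [ 0.449  0.893  0.   ]
 [-0.     0.    -1.   ]]
```

```bash
cat >> h.py <<'E'
Z=np.array([0,0,-1.])
def tool(xang,tilt=0):
    "tool down with x at xang deg; tilt deg about tool y"
    x=np.array([np.cos(np.radians(xang)),np.sin(np.radians(xang)),0]);
    return np.c_[x,np.cross(Z,x),Z]@R.from_rotvec([0,tilt,0],degrees=True).as_matrix()
E
python3 -c "
from h import *
print(rel([549,-27.5,330],tool(99.8)))"
```

```text
[0.0, -0.0, 8.92, -50.29, -40.3, -9.87]
```

>>> {"api": "arm_command", "payload": {
  "series": [0,0,4,-25,-20,-10,8.5,0,0,8.9,-50.3,-40.3,-9.9,8.5,0,0,8.9,-50.3,-40.3,-9.9,8.5,0,0,8.9,-50.3,-40.3,-9.9,8.5,0,0,8.9,-50.3,-40.3,-9.9,8.5,0,0,8.9,-50.3,-40.3,-9.9,5,0,0,8.9,-50.3,-40.3,-9.9,5,0,0,8.9,-50.3,-40.3,-9.9,5,0,0,8.9,-50.3,-40.3,-9.9,5,0,0,8.9,-50.3,-40.3,-9.9,5,0,0,8.9,-50.3,-40.3,-9.9,5,0,0,8.9,-50.3,-40.3,-9.9,5]
}}

```text
time: 1.7
tcp_pos: [486.6, 107.8, 309.3]
ee_rot: [0.643, 0.766, 0.0, 0.0]
wrist_force: [0.2, 0.4, 0.5]
finger_gap: 0.584
```

>>> {"api": "arm_command", "payload": {
  "series": [0,0,0,-14.4,3.8,-2.1,5,0,0,0,-14.4,3.8,-2.1,5,0,0,0,-14.4,3.8,-2.1,5,0,0,0,-14.4,3.8,-2.1,5,0,0,0,-14.4,3.8,-2.1,5,0,0,0,-14.4,3.8,-2.1,5]
}}

```text
time: 2.2
tcp_pos: [549.0, -28.8, 330.0]
ee_rot: [0.644, 0.765, 0.0, 0.0]
wrist_force: [0.7, 0.2, -0.6]
finger_gap: 0.587
```

```bash
python3 - <<'E'
from h import *
print(r.get_state()["tcp_pos"])
m=r.camera_model("wrist");im=snap("wrist","w1.png")
p=np.array([603.3,-18.4]);a=np.radians(9.8);x=np.array([np.cos(a),np.sin(a)]);y=np.array([-x[1],x[0]])
P=[np.r_[p-50*x+k*y,205] for k in(-40,0,40)]+[np.r_[p+10*x+k*y,220] for k in(-98,98)]
q=proj(m,P);print(q.round(),rel(P[1]+[0,0,-10],tool(99.8)))
o=im[:,:,::-1].copy()
for c in q: cv2.drawMarker(o,tuple(int(v) for v in c),(255,0,255),0,12,1)
cv2.imwrite("pics/w1.png",o)
E
```

```text
[548.99899188 -28.79550154 330.03243544]
[[326. 271.]
 [326. 224.]
 [326. 173.]
 [397. 342.]
 [417.  89.]] [0.0, -0.0, 0.01, -0.02, 0.55, 13.5]
```

View pics/w1.png

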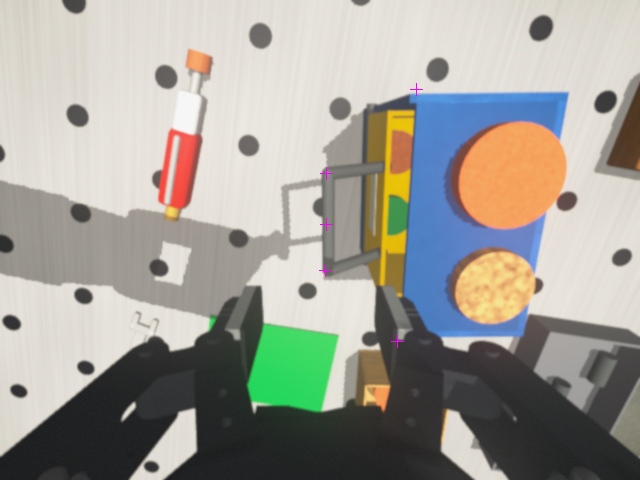

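The bar shows at column 328, rows 170–273. That agrees with the prediction to about 2 mm, so I descend and grip it lightly.

>>> {"api": "arm_command", "payload": {
  "series": [0,0,0,0,0.7,3,5,0,0,0,0,0.7,6,5,0,0,0,0,0.7,9,5,0,0,0,0,0.7,11.5,5,0,0,0,0,0.7,13.4,5,0,0,0,0,0.7,13.4,5,0,0,0,0,0.7,13.4,0.5,0,0,0,0,0.7,13.4,0.5,0,0,0,0,0.7,13.4,0.5,0,0,0,0,0.7,13.4,0.5,0,0,0,0,0.7,13.4,0.5,0,0,0,0,0.7,13.4,0.5],
  "newtons": 20
}}

```text
time: 3.25
tcp_pos: [556.2, -26.2, 197.6]
ee_rot: [0.644, 0.765, 0.001, 0.001]
wrist_force: [0.2, 3.8, 7.1]
finger_gap: 0.105
```

>>> {"api": "arm_command", "payload": {
  "series": [0,0,0,0,-0.7,0.25,0.5,0,0,0,0,-1.5,0.55,0.5,0,0,0,0,-2.25,0.9,0.5,0,0,0,0,-3.0,1.3,0.5,0,0,0,0,-3.7,1.7,0.5,0,0,0,0,-4.35,2.15,0.5,0,0,0,0,-5.0,2.65,0.5,0,0,0,0,-5.65,3.15,0.5,0,0,0,0,-6.25,3.7,0.5,0,0,0,0,-6.85,4.3,0.5,0,0,0,0,-7.4,4.9,0.5,0,0,0,0,-7.9,5.5,0.5]
}}

```text
time: 4.25
tcp_pos: [477.9, -39.9, 141.6]
ee_rot: [0.644, 0.765, 0.001, 0.001]
wrist_force: [3.2, -4.5, 0.8]
finger_gap: 0.108
```

>>> {"api": "arm_command", "payload": {
  "series": [0,0,0,0,-0.5,0.65,0.5,0,0,0,0,-0.93,1.34,0.5,0,0,0,0,-1.35,2.05,0.5,0,0,0,0,-1.72,2.76,0.5,0,0,0,0,-2.05,3.5,0.5,0,0,0,0,-2.37,4.25,0.5,0,0,0,0,-2.65,5.0,0.5,0,0,0,0,-2.87,5.8,0.5,0,0,0,0,-3.06,6.6,0.5,0,0,0,0,-3.15,7.1,0.5,0,0,0,0,-3.2,7.3,0.5,0,0,0,0,-3.2,7.4,0.5]
}}

```text
time: 5.25
tcp_pos: [447.1, -45.4, 68.1]
ee_rot: [0.644, 0.765, 0.001, 0.002]
wrist_force: [0.5, -0.1, 24.8]
finger_gap: 0.104
```

>>> {"api": "arm_command", "payload": {
  "series": [0,0,0,0,0,-0.2,4,0,0,0,0,0,-0.2,4,0,0,0,0,0,-0.2,4,0,0,0,0,0,-4,4,0,0,0,0,0,-8,4,0,0,0,0,0,-12,4,0,0,0,0,0,-16,5,0,0,-2,0,0,-20,6,0,0,-4,0,0,-24,7,0,0,-6,0,2,-26,7,0,0,-7,0,4,-26,7,0,0,-8,0,6,-26,7]
}}

```text
time: 6.25
tcp_pos: [505.6, -34.9, 329.6]
ee_rot: [0.375, 0.927, 0.001, 0.003]
wrist_force: [-0.4, 0.5, -0.2]
finger_gap: 0.822
```

```bash
python3 - <<'E'
from h import *
p=np.array([603.3,-18.4]);a=np.radians(9.8);x=np.array([np.cos(a),np.sin(a)]);y=np.array([-x[1],x[0]])
s=r.get_state();print(s["tcp_pos"],s["joint_positions"].round(2))
print(rel(np.r_[p-70*x,320],tool(189.8)))
E
```

```text
[505.64998977 -34.9206694  329.59680842] [-0.2   0.22  1.7   0.    1.21 -1.  ]
[0.02, 0.06, -8.97, -1.74, 2.32, 0.98]
```

>>> {"api": "arm_command", "payload": {
  "series": [0,0,-1.1,0,0,0,8.5,0,0,-2.2,-0.3,0.5,0,8.5,0,0,-3.3,-0.6,1,0.3,8.5,0,0,-4.4,-1,1.4,0.5,8.5,0,0,-5.5,-1.3,1.8,0.7,8.5,0,0,-6.6,-1.5,2.1,0.8,8.5,0,0,-7.7,-1.7,2.3,1,8.5,0,0,-9,-1.7,2.3,1,8.5,0,0,-9,-1.7,2.3,1,8.5]
}}

```text
time: 7.0
tcp_pos: [533.6, -30.0, 318.9]
ee_rot: [-0.09, 0.996, -0.0, 0.002]
wrist_force: [-0.9, -0.2, 0.4]
finger_gap: 1.0
```

```bash
python3 - <<'E'
from h import *
s=r.get_state();print(s["tcp_pos"],s["ee_rot"],s["joint_positions"].round(2))
m=r.camera_model("wrist");im=snap("wrist","w2.png")
p=np.array([603.3,-18.4]);a=np.radians(9.8);x=np.array([np.cos(a),np.sin(a)]);y=np.array([-x[1],x[0]])
c,sn=np.cos(1.1),np.sin(1.1)
def B(bx,by,bz): return np.r_[p+(bx*c-bz*sn)*x+by*y,50+bx*sn+bz*c]
o=im[:,:,::-1].copy()
for k in(-56,0,56):
    q=proj(m,[B(91,k+sy,124) for sy in(-18,18)]+[B(91,k+sy,84) for sy in(-18,18)]);print(k,q.round().tolist())
    for v in q: cv2.drawMarker(o,tuple(int(t) for t in v),(255,0,255),0,8,1)
cv2.imwrite("pics/w2.png",o)
for d in r.masks_of("wrist","jaw_head")[:3]: print(d["score"],d["uv"],d["pixels"].sum(),cv2.minAreaRect(np.argwhere(d["pixels"])[:,::-1].astype(np.float32)))
E
```

```text
[533.62148108 -30.02792039 318.91783516] [-9.00810057e-02  9.95931822e-01 -9.42960149e-05  2.28239982e-03] [-0.18  0.28  1.66  0.    1.2  -1.93]
-56 [[227.0, 224.0], [271.0, 224.0], [235.0, 257.0], [275.0, 257.0]]
0 [[296.0, 225.0], [340.0, 225.0], [297.0, 257.0], [338.0, 258.0]]
56 [[365.0, 225.0], [409.0, 226.0], [360.0, 258.0], [400.0, 258.0]]
0.58 [254.2, 231.3] 2622 ((252.5, 232.5), (61.0, 49.0), 90.0)
0.57 [87.5, 121.9] 20015 ((82.01493072509766, 122.9737777709961), (133.77767944335938, 179.30580139160156), 3.09405779838562)
```

View pics/w2.png

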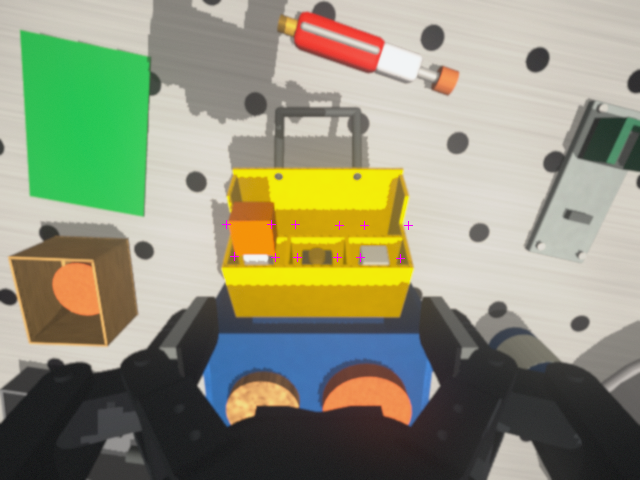

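The jaw's orange head sits in the -y pocket, with its top face at (232–277, 219–255). The dressing stick and arbor block are in the other two pockets. The bin is fully tipped. The cardboard box with an orange disc (left) and the roof discs are not the jaw.

```bash
cat >> h.py <<'E'
pv=np.array([603.3,-18.4]);bx_=np.array([np.cos(np.radians(9.8)),np.sin(np.radians(9.8))]);by_=np.array([-bx_[1],bx_[0]])
def B(bx,by,bz,th=1.1):
    c,sn=np.cos(th),np.sin(th);return np.r_[pv+(bx*c-bz*sn)*bx_+by*by_,50+bx*sn+bz*c]
E
python3 - <<'E'
from h import *
Rm=tool(189.8,10);h=B(74,-53,105);print(h)
for k in(-60,10): print(rel(h+k*Rm[:,2],Rm))
u=B(0,0,1)-B(0,0,0);print("pull dir in tool",(Rm.T@u).round(3))
E
```

```text
[553.18612528 -80.84100297 163.57693739]
[-0.01, 1.72, -0.0, -2.05, -5.32, 9.68]
[-0.01, 1.72, -0.0, -0.8, -5.32, 16.57]
pull dir in tool [ 0.956  0.    -0.292]
```

>>> {"api": "arm_command", "payload": {
  "series": [0,0.6,0,-0.7,-1.8,3,6.5,0,1.2,0,-1.4,-3.6,6,6.5,0,1.7,0,-2.05,-5.3,8,6.5,0,1.7,0,-2.05,-5.3,9.7,6.5,0,1.7,0,-2.05,-5.3,9.7,6.5,0,1.7,0,-1.6,-5.3,12,6.5,0,1.7,0,-1.2,-5.3,14.5,6.5,0,1.7,0,-0.9,-5.3,16,6.5,0,1.7,0,-0.8,-5.3,16.5,6.5,0,1.7,0,-0.8,-5.3,16.6,6.5,0,1.7,0,-0.8,-5.3,16.6,6.5]
}}

```text
time: 8.02
tcp_pos: [551.9, -80.8, 154.6]
ee_rot: [-0.085, 0.993, -0.008, -0.085]
wrist_force: [-0.1, 1.0, 1.1]
finger_gap: 0.764
```

```bash
python3 - <<'E'
from h import *
s=r.get_state();print(s["tcp_pos"],rel(B(74,-53,105)+10*tool(189.8,10)[:,2],tool(189.8,10)),s["wrist_force"])
snap("wrist","w3.png")
E
```

```text
[551.8731883  -80.83558498 154.62746797] [-0.01, 0.03, -0.01, 0.03, -0.02, 0.1] [-0.14489042  1.04203753  1.08364715]
```

View pics/w3.png

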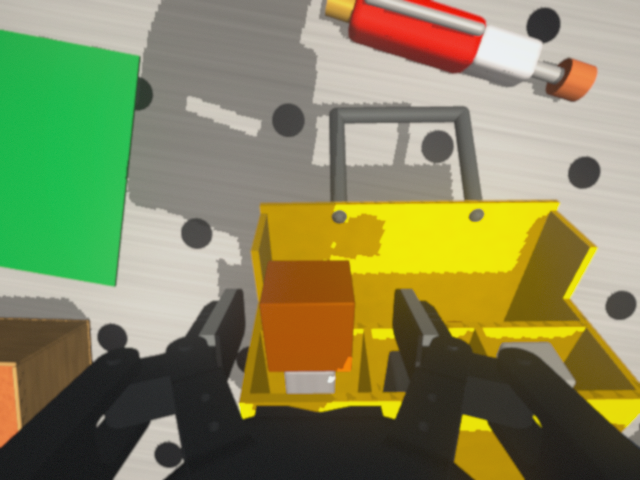

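The head (cols 262–355) stands between the fingers (243/394), about 3 mm off centre. I shift and close.

>>> {"api": "arm_command", "payload": {
  "series": [0,0,0,0,-0.3,0,6.5,0,0,0,0,-0.3,0,6.5,0,0,0,0,-0.3,0,2,0,0,0,0,-0.3,0,2,0,0,0,0,-0.3,0,2,0,0,0,0,-0.3,0,2,0,0,0,0,-0.3,0,2,0,0,0,0,-0.3,0,2,0,0,0,0,-0.3,0,2],
  "newtons": 80
}}

```text
time: 8.82
tcp_pos: [552.7, -83.8, 155.5]
ee_rot: [-0.085, 0.993, -0.008, -0.085]
wrist_force: [-0.8, -0.4, 5.8]
finger_gap: 0.402
```

>>> {"api": "arm_command", "payload": {
  "series": [0,0,0,0.8,0,-0.25,2,0,0,0,1.6,0,-0.5,2,0,0,0,2.4,0,-0.75,2,0,0,0,3.2,0,-1,2,0,0,0,4,0,-1.25,2,0,0,0,4.8,0,-1.5,2]
}}

```text
time: 9.32
tcp_pos: [507.6, -91.5, 178.8]
ee_rot: [-0.085, 0.993, -0.008, -0.085]
wrist_force: [-0.2, 0.5, -2.5]
finger_gap: 0.405
```

```bash
python3 - <<'E'
from h import *
Rm=tool(180,-17);h=np.array([480,-330,17.])
for z in(110,25,0): print(rel(h+[0,0,z]+10*Rm[:,2],Rm))
E
```

```text
[0.08, -4.45, 1.64, 5.33, -23.07, 7.19]
[0.08, -4.45, 1.64, 3.89, -23.05, 15.57]
[0.08, -4.45, 1.64, 3.47, -23.05, 18.03]
```

>>> {"api": "arm_command", "payload": {
  "series": [0,0,0,1.5,0,-0.5,2,0,0,0,3.0,0,-1,2,0,0,0,5,0,-1.5,2,0,0,0,6.5,-1,-2,2,0,-0.5,0.2,6.5,-4,-1.5,2,0,-1,0.4,6.2,-7,-0.5,2,0,-1.6,0.7,6,-10,1,2,0,-2.2,0.9,6,-13,3,2,0,-2.8,1.1,5.6,-16,4,2,0,-3.4,1.3,5.4,-19,5,2,0,-4,1.5,5.3,-21,6,2,0,-4.4,1.6,5.3,-23,7.2,2]
}}

```text
time: 10.32
tcp_pos: [485.6, -329.4, 119.8]
ee_rot: [0.005, 0.99, 0.003, 0.141]
wrist_force: [1.3, 0.5, -2.3]
finger_gap: 0.399
```

```bash
python3 - <<'E'
from h import *
s=r.get_state();print(s["tcp_pos"],s["wrist_force"],s["joint_positions"].round(2))
Rm=tool(180,-17);h=np.array([480,-330,17.])
for z in(20,0): print(rel(h+[0,0,z]+10*Rm[:,2],Rm))
snap("side","s2.png")
im=cv2.imread("pics/s2.png")[210:430,280:520];w=snap("wrist","w4.png")
cv2.imwrite("pics/m4.png",np.hstack([cv2.resize(im,(400,367)),cv2.resize(w[:,:,::-1],(400,367))]))
E
```

```text
[ 485.61621623 -329.42220319  119.78579211] [ 1.33682206  0.48571767 -2.29112067] [-0.8   0.52  1.91  0.4   0.54 -2.69]
[0.03, -0.13, -0.11, 2.84, -0.12, 8.79]
[0.03, -0.13, -0.11, 3.39, -0.13, 10.71]
```

View pics/m4.png

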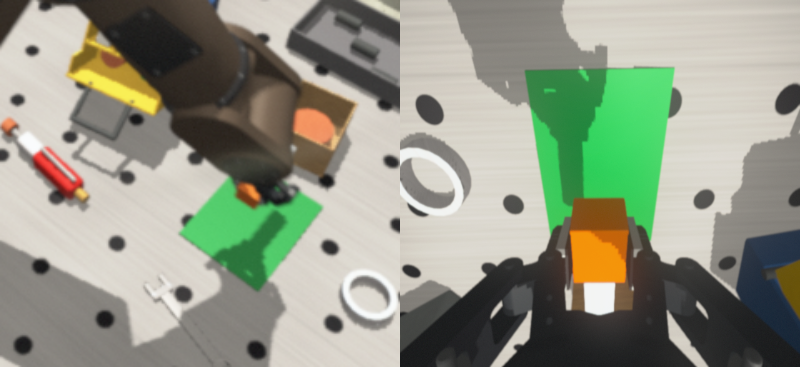

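Joint 6 is at its limit, so I lay the jaw down at a 150° heading (radial). The jaw is held by its head, and the foot points away.

```bash
python3 - <<'E'
from h import *
Rm=tool(150,-17);h=np.array([487,-311,17.])
for z in(60,20,1): print(rel(h+[0,0,z]+10*Rm[:,2],Rm))
E
```

```text
[1.46, -0.17, 4.69, 1.1, 1.72, 5.07]
[1.46, -0.17, 4.69, 2.2, 1.69, 8.91]
[1.46, -0.17, 4.69, 2.73, 1.68, 10.74]
```

>>> {"api": "arm_command", "payload": {
  "series": [0.3,-0.05,1,0.3,0.4,1,2,0.6,-0.1,2,0.6,0.8,2,2,0.9,-0.1,3,0.9,1.2,3.5,2,1.2,-0.15,4,1,1.5,4.5,2,1.46,-0.17,4.7,1.1,1.7,5.1,2,1.46,-0.17,4.7,1.5,1.7,6.5,2,1.46,-0.17,4.7,1.9,1.7,7.8,2,1.46,-0.17,4.7,2.2,1.7,8.9,2,1.46,-0.17,4.7,2.2,1.7,8.9,2]
}}

```text
time: 11.17
tcp_pos: [488.9, -311.1, 26.3]
ee_rot: [0.255, 0.956, -0.038, 0.141]
wrist_force: [-0.4, 0.8, -3.9]
finger_gap: 0.404
```

```bash
python3 - <<'E'
from h import *
s=r.get_state();print(s["tcp_pos"],s["wrist_force"],s["joint_positions"].round(2))
Rm=tool(150,-17);h=np.array([487,-311,17.])
for z in(6,2,0,-2): print(rel(h+[0,0,z]+10*Rm[:,2],Rm))
E
```

```text
[ 488.90158947 -311.06662146   26.2981567 ] [-0.37920936  0.76703668 -3.94383674] [-0.7   0.66  2.03  0.32  0.17 -2.06]
[0.01, -0.03, 0.02, 0.25, -0.09, 1.27]
[0.01, -0.03, 0.02, 0.37, -0.09, 1.65]
[0.01, -0.03, 0.02, 0.43, -0.09, 1.84]
[0.01, -0.03, 0.02, 0.49, -0.09, 2.03]
```

>>> {"api": "arm_command", "payload": {
  "series": [0,0,0,0.1,-0.05,0.5,2,0,0,0,0.2,-0.05,1,2,0,0,0,0.25,-0.05,1.3,2,0,0,0,0.3,-0.05,1.5,2,0,0,0,0.35,-0.05,1.6,2,0,0,0,0.35,-0.05,1.6,2]
}}

```text
time: 11.67
tcp_pos: [489.8, -312.2, 10.1]
ee_rot: [0.255, 0.956, -0.038, 0.142]
wrist_force: [-0.5, -0.5, -1.3]
finger_gap: 0.401
```

>>> {"api": "arm_command", "payload": {
  "series": [0,0,0,0.06,0,0.2,2,0,0,0,0.09,0,0.3,2,0,0,0,0.09,0,0.3,2]
}}

```text
time: 11.92
tcp_pos: [490.3, -312.6, 9.4]
ee_rot: [0.255, 0.956, -0.038, 0.143]
wrist_force: [-6.9, 4.0, 28.2]
finger_gap: 0.403
```

>>> {"api": "arm_command", "payload": {
  "series": [0,0,0,0,0,0,7,0,0,0,0,0,0,7,0,0,0,0,0,0,7,0,0,0,0,0,0,7,0,0,0,0,0,-2,7,0,0,0,0,0,-4.5,7,0,0.7,0,0,0,-7,7,0,1.5,0,-1,0,-9,7,0,2.2,0,-2,0,-11,7,0,2.85,0,-3,0,-13,7,0,2.85,0,-3,0,-14,7,0,2.85,0,-3,0,-14,7]
}}

```text
time: 12.92
tcp_pos: [480.2, -306.7, 153.3]
ee_rot: [0.258, 0.966, -0.001, 0.002]
wrist_force: [-0.3, 1.5, -0.6]
finger_gap: 0.821
```

```bash
python3 - <<'E'
from h import *
s=r.get_state();print(s["tcp_pos"],s["ee_rot"],s["joint_positions"].round(2))
m=r.camera_model("wrist");im=snap("wrist","w5.png")
hsv=cv2.cvtColor(im,cv2.COLOR_RGB2HSV)
for n in("jaw_center","jaw_head"):
  for d in r.masks_of("wrist",n)[:2]:
    q=cv2.minAreaRect(np.argwhere(d["pixels"])[:,::-1].astype(np.float32))
    print(n,round(d["score"],2),d["uv"],q,[onz(m,c,31)[:2].round(1).tolist() for c in cv2.boxPoints(q)])
E
```

```text
[ 480.2255398  -306.69029605  153.30517972] [ 2.57598219e-01  9.66250629e-01 -5.99556086e-04  1.58751304e-03] [-0.68  0.5   1.78  0.    0.85 -1.73]
jaw_center 0.77 [321.0, 255.6] ((319.0, 276.5), (137.0, 44.0), 90.0) [[458.8, -314.1], [475.8, -284.5], [584.3, -344.1], [565.0, -377.7]]
jaw_head 0.98 [318.8, 258.3] ((318.5, 276.5), (137.0, 45.0), 90.0) [[458.4, -314.7], [475.8, -284.5], [584.3, -344.1], [564.6, -378.5]]
jaw_head 0.74 [295.2, 248.1] ((314.4900817871094, 257.8429870605469), (213.6137237548828, 177.8070068359375), 59.82648468017578) [[416.6, -391.1], [418.3, -255.7], [593.9, -248.8], [608.7, -410.1]]
```

View pics/w5.png

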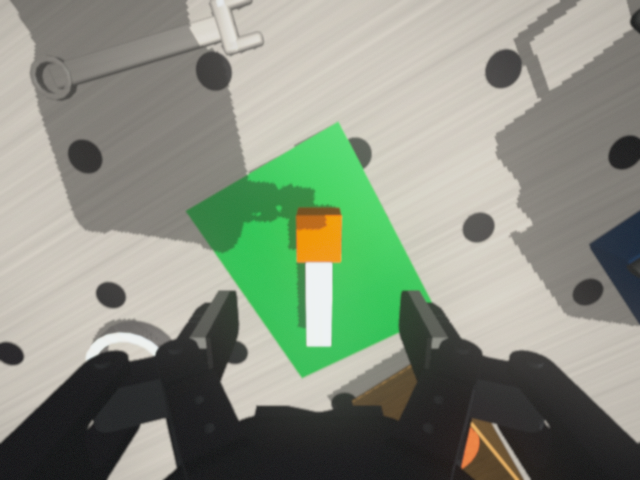

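The jaw lies flat on the mat. The head's top face is at cols 297–342, rows 215–263, and the shank runs down to row 347 around col 319.

```bash
python3 - <<'E'
from h import *
m=r.camera_model("wrist")
e,sh,f=[onz(m,c,31) for c in((319.2,215),(319.2,263),(318.6,347))]
d=sh-f;print(e.round(1),sh.round(1),f.round(1),np.linalg.norm(d),np.linalg.norm(e-sh))
d=(e-f)/np.linalg.norm(e-f);ang=np.degrees(np.arctan2(d[1],d[0]));c=(e+f)/2
g=c-13*d;print("ang",ang,"c",c,"g",g)
for z in(70,6):print(rel([g[0],g[1],z],tool(ang)))
E
```

```text
[ 469.6 -300.2   31. ] [ 504.1 -320.    31. ] [ 572.2 -359.7   31. ] 78.78733521204381 39.816812097289414
ang 149.86925711311378 c [ 520.89647793 -329.96472568   31.        ] g [ 532.13994657 -336.49039905   31.        ]
[0.0, -0.02, 0.04, -6.18, -0.01, 8.05]
[0.0, -0.02, 0.04, -6.2, -0.01, 14.45]
```

>>> {"api": "arm_command", "payload": {
  "series": [0,0,0,-3,0,3,5,0,0,0,-6.2,0,6,5,0,0,0,-6.2,0,9,5,0,0,0,-6.2,0,12,5,0,0,0,-6.2,0,13.5,5,0,0,0,-6.2,0,14.4,5,0,0,0,-6.2,0,14.4,5,0,0,0,-6.2,0,14.4,1,0,0,0,-6.2,0,14.4,1,0,0,0,-6.2,0,14.4,1,0,0,0,-6.2,0,14.4,1,0,0,0,-6.2,0,14.4,1],
  "newtons": 80
}}

```text
time: 14.07
tcp_pos: [532.7, -336.7, 7.9]
ee_rot: [0.258, 0.966, 0.0, 0.0]
wrist_force: [-1.0, 0.6, 7.5]
finger_gap: 0.235
```

```bash
python3 - <<'E'
from h import *
for p,a in(([532,-337,120],150),([515,-300,310],150),([500,0,330],163),([474,254,170],177.4)):print(rel(p,tool(a)))
E
```

```text
[0.0, 0.0, 0.02, 0.04, -0.05, -11.21]
[0.0, 0.0, 0.02, 3.35, 2.31, -30.21]
[0.0, 0.0, -2.15, 19.6, 27.58, -32.21]
[0.0, 0.0, -4.55, 34.51, 48.3, -16.21]
```

>>> {"api": "arm_command", "payload": {
  "series": [0,0,0,0,0,-3,1,0,0,0,0,0,-7,1,0,0,0,0,0,-11,1,0,0,0,0,0,-15,1,0,0,0,1,0.5,-19,1,0,0,0,2,1,-23,1,0,0,0,3,2,-27,1,0,0,0,3.4,2.5,-30.5,1,0,0,0,5,5,-32,1,0,0,-0.4,7,8,-32,1,0,0,-0.8,9,11.1,-32,1,0,0,-1.2,11,14.2,-32,1]
}}

```text
time: 15.07
tcp_pos: [507.1, -157.3, 328.5]
ee_rot: [0.196, 0.981, -0.0, 0.001]
wrist_force: [1.1, 0.8, -3.4]
finger_gap: 0.242
```

```bash
python3 - <<'E'
from h import *
s=r.get_state();print(s["tcp_pos"],s["finger_gap"],s["wrist_force"])
for p,a in(([500,0,330],163),([474,254,170],177.4)):print(rel(p,tool(a)))
E
```

```text
[ 507.09786393 -157.29966001  328.4831157 ] 0.241543384082015 [ 1.10951184  0.81204054 -3.42958575]
[0.0, 0.01, -0.93, 6.7, 14.25, -0.16]
[-0.0, 0.01, -3.33, 18.89, 36.69, 15.83]
```

>>> {"api": "arm_command", "payload": {
  "series": [0,0,-0.3,1.7,3.5,0,1,0,0,-0.5,3.3,7,0,1,0,0,-0.7,5,10.6,0,1,0,0,-0.9,6.7,14.2,0,1,0,0,-1.2,8.2,17,1,1,0,0,-1.5,9.8,20,2.5,1,0,0,-1.8,11.3,22.7,4.5,1,0,0,-2.1,12.8,25.5,6.5,1,0,0,-2.4,14.3,28.3,8.5,1,0,0,-2.8,15.8,31,11,1,0,0,-3.1,17.3,34,13.5,1,0,0,-3.3,18.9,36.7,15.8,1]
}}

```text
time: 16.07
tcp_pos: [473.4, 255.7, 169.5]
ee_rot: [0.024, 1.0, 0.0, 0.001]
wrist_force: [1.3, 0.0, -2.6]
finger_gap: 0.239
```

```bash
python3 - <<'E'
from h import *
s=r.get_state();print(s["tcp_pos"],s["finger_gap"],s["wrist_force"],s["joint_positions"].round(2))
m=r.camera_model("wrist");im=snap("wrist","w6.png")
n=np.array([460,314.]);a=np.radians(-2.6);x=np.array([np.cos(a),np.sin(a)]);y=np.array([-x[1],x[0]])
o=im[:,:,::-1].copy()
for X,Y,zz in [(-19,32,60),(-19,-32,60),(-63,22,60),(-63,-22,60),(112,40,12),(112,-40,12),(51,0,22)]:
    q=proj(m,[np.r_[n+X*x+Y*y,zz]])[0];print(X,Y,q.round());cv2.drawMarker(o,tuple(int(t) for t in q),(255,0,255),0,10,1)
cv2.imwrite("pics/w6.png",o)
E
```

```text
[473.40077629 255.71209825 169.47178727] 0.23890758668325524 [ 1.32686832  0.00755401 -2.61704324] [ 0.37  0.44  1.84 -0.    0.85 -1.15]
-19 32 [442. 185.]
-19 -32 [354. 185.]
-63 22 [435. 121.]
-63 -22 [370. 121.]
112 40 [420. 312.]
112 -40 [337. 312.]
51 0 [384. 257.]
```

View pics/w6.png

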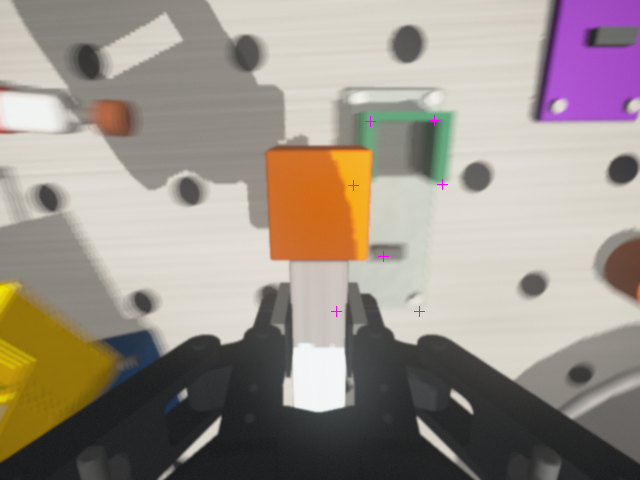

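>>> {"api": "arm_command", "payload": {
  "series": [0,0,0,0,-2,0,1,0,0,0,0,-4.5,0,1,0,0,0,0,-4.5,0,1,0,0,0,0,-4.5,0,1]
}}

```text
time: 16.45
tcp_pos: [469.1, 213.5, 165.8]
ee_rot: [0.023, 1.0, -0.0, -0.001]
wrist_force: [-0.2, -0.1, -1.9]
finger_gap: 0.238
```

```bash
python3 - <<'E'
from h import *
s=r.get_state();print(s["tcp_pos"],s["ee_rot"])
m=r.camera_model("wrist");np.save("m7.npy",m,allow_pickle=True);im=snap("wrist","w7.png")
c=im[80:320,370:530,::-1]
cv2.imwrite("pics/c7.png",cv2.resize(c,None,fx=2.5,fy=2.5,interpolation=cv2.INTER_CUBIC))
E
```

```text
[469.1012186  213.49868949 165.81803783] [ 2.30099567e-02  9.99734332e-01 -3.00415789e-04 -1.31073015e-03]
```

View pics/c7.png

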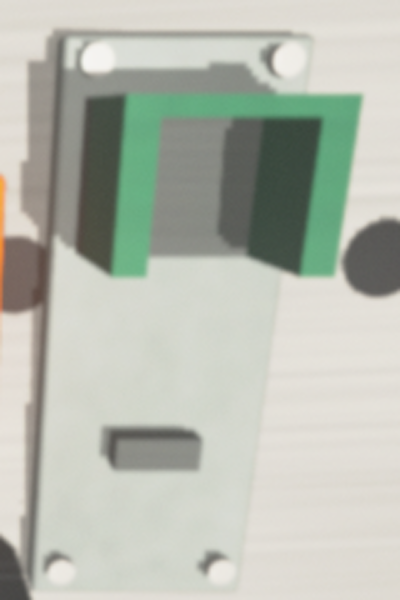

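```bash
python3 - <<'E'
from h import *
m=np.load("m7.npy",allow_pickle=True).item()
f=lambda u,v,z:onz(m,(370+(u+.0)/2.5,80+v/2.5),z)[:2]
P={k:f(*k) for k in[(148,275,60),(112,275,60),(300,275,60),(335,275,60),(127,95,60),(362,95,60),(162,118,60),(322,118,60),(113,470,22),(200,470,22),(201,437,22),(35,585,12),(235,588,12),(66,35,12),(312,35,12)]}
for k,v in P.items():print(k,v.round(1))
E
```

```text
(148, 275, 60) [440.1 294. ]
(112, 275, 60) [439.7 283.7]
(300, 275, 60) [442.2 337.4]
(335, 275, 60) [442.6 347.4]
(127, 95, 60) [390.8 286.1]
(362, 95, 60) [393.8 349.3]
(162, 118, 60) [397.2 295.8]
(322, 118, 60) [399.3 339.1]
(113, 470, 22) [516.5 296.7]
(200, 470, 22) [518.  327.4]
(201, 437, 22) [505.5 326.9]
(35, 585, 12) [567.  271.4]
(235, 588, 12) [571.8 347.7]
(66, 35, 12) [371.6 279.5]
(312, 35, 12) [375.2 356.9]
```

```bash
python3 - <<'E'
from h import *
m=r.camera_model("wrist");s=r.get_state();R0=R.from_quat(s["ee_rot"]).as_matrix()
im=cv2.imread("pics/w7.png");hsv=cv2.cvtColor(im,cv2.COLOR_BGR2HSV)
k=((hsv[...,0]<22)&(hsv[...,1]>150)&(hsv[...,2]>60)).astype(np.uint8);k[:,:230]=0;k[:,400:]=0
ys,xs=np.nonzero(k);print(xs.min(),xs.max(),ys.min(),ys.max())
# shoulder row at col 319, from pixel brightness drop of orange
col=[np.nonzero(k[:,c])[0].max() for c in(285,319,355)];print(col)
for c,v in((319,col[1]+.5),):
    P=onz(m,(c,v),s["tcp_pos"][2]+23.1);print("shoulder in tool",R0.T@(P-s["tcp_pos"]),"expect x 33.6")
ang=180-2.7;x=np.array([.9989,-.0471]);seat=np.array([460.5,314.7])
for z in(120,70,45,30,27):print(z,rel(np.r_[seat+13.6*x,z],tool(ang)))
E
```

```text
266 370 147 259
[np.int64(258), np.int64(259), np.int64(258)]
shoulder in tool [ 30.07086795   0.25493145 -23.03727061] expect x 33.6
120 [-0.0, -0.02, 0.01, -0.03, 10.02, 4.59]
70 [-0.0, -0.02, 0.01, -0.04, 10.02, 9.59]
45 [-0.0, -0.02, 0.01, -0.04, 10.02, 12.09]
30 [-0.0, -0.02, 0.01, -0.05, 10.03, 13.59]
27 [-0.0, -0.02, 0.01, -0.05, 10.03, 13.89]
```

>>> {"api": "arm_command", "payload": {
  "series": [0,0,0,0.1,3,1,1,0,0,0,0.1,6,2.5,1,0,0,0,0.1,9,4,1,0,0,0,0.1,10,5,1,0,0,0,0.1,10,6,1,0,0,0,0.1,10,7,1,0,0,0,0.1,10,7.5,1,0,0,0,0.1,10,7.5,1]
}}

```text
time: 17.17
tcp_pos: [472.4, 312.9, 90.0]
ee_rot: [0.023, 1.0, -0.001, -0.002]
wrist_force: [-0.3, -0.5, -2.4]
finger_gap: 0.241
```

```bash
python3 - <<'E'
from h import *
x=np.array([.9989,-.0471]);seat=np.array([460.5,314.7])
s=r.get_state();print(s["tcp_pos"],s["wrist_force"])
for z in(45,27):print(z,rel(np.r_[seat+12*x,z],tool(177.3)))
im=snap("wrist","w8.png");c=im[60:300,230:410,::-1];cv2.imwrite("pics/c8.png",cv2.resize(c,None,fx=2.5,fy=2.5))
E
```

```text
[472.41151671 312.85019885  89.95313844] [-0.28760893 -0.48976065 -2.38974891]
45 [-0.01, -0.04, 0.01, -0.02, 0.13, 4.5]
27 [-0.01, -0.04, 0.01, -0.02, 0.14, 6.3]
```

View pics/c8.png

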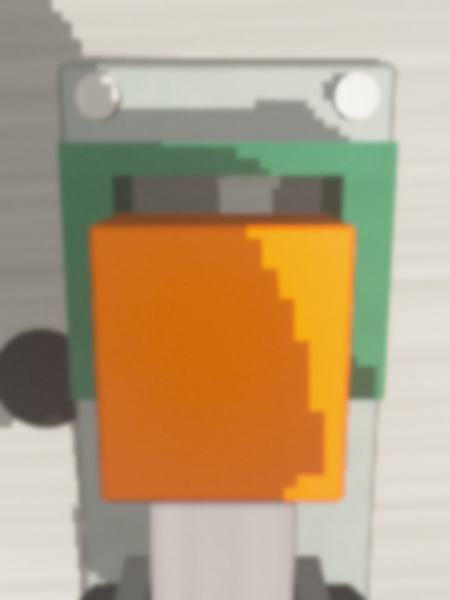

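The head is above the cheeks, about 1.3 mm off laterally. That agrees with the computed correction, so I lower it.

>>> {"api": "arm_command", "payload": {
  "series": [0,0,0,0,0.15,1,1,0,0,0,0,0.15,2,1,0,0,0,0,0.15,3,1,0,0,0,0,0.15,4,1,0,0,0,0,0.15,4.8,1,0,0,0,0,0.15,5.5,1,0,0,0,0,0.15,5.8,1,0,0,0,0,0.15,5.8,1]
}}

```text
time: 17.88
tcp_pos: [472.4, 314.3, 31.8]
ee_rot: [0.023, 1.0, -0.001, -0.002]
wrist_force: [-0.4, -1.0, -2.4]
finger_gap: 0.241
```

>>> {"api": "arm_command", "payload": {
  "series": [0,0,0,0,0,0.2,1,0,0,0,0,0,0.35,1,0,0,0,0,0,0.5,1,0,0,0,0,0,0.5,1]
}}

```text
time: 18.22
tcp_pos: [472.5, 314.4, 27.1]
ee_rot: [0.023, 1.0, -0.001, -0.002]
wrist_force: [0.2, 0.2, -1.9]
finger_gap: 0.241
```

>>> {"api": "arm_command", "payload": {
  "series": [0,0,0,0,0,0.07,1,0,0,0,0,0,0.14,1,0,0,0,0,0,0.14,1]
}}

```text
time: 18.47
tcp_pos: [472.6, 314.4, 26.9]
ee_rot: [0.023, 1.0, -0.0, -0.001]
wrist_force: [-3.6, -2.0, 12.3]
finger_gap: 0.238
```

>>> {"api": "arm_command", "payload": {
  "series": [0,0,0,0,0,0,4.5,0,0,0,0,0,0,4.5,0,0,0,0,0,0,4.5,0,0,0,0,0,-2,4.5,0,0,0,0,0,-5,4.5,0,0,0,0,0,-9,4.5,0,0,0,0,0,-13,4.5,0,0,0,0,0,-17,4.5,0,0,0,0,0,-20,4.5,0,0,0,0,0,-20,4.5]
}}

```text
time: 19.3
tcp_pos: [474.8, 315.6, 233.0]
ee_rot: [0.023, 1.0, 0.002, 0.003]
wrist_force: [0.0, -0.3, -0.6]
finger_gap: 0.528
```

```bash
python3 - <<'E'
from h import *
s=r.get_state();print(s["tcp_pos"])
m=r.camera_model("wrist");im=snap("wrist","w9.png")
for n in ("jaw_center","jaw_head"):
  for d in r.masks_of("wrist",n)[:2]:
    q=cv2.minAreaRect(np.argwhere(d["pixels"])[:,::-1].astype(np.float32))
    if q[1][0]*q[1][1]>40000: continue
    b=np.array([onz(m,c,50)[:2] for c in cv2.boxPoints(q)]);print(n,round(d["score"],2),q,b.round(1).tolist(),b.mean(0))
hsv=cv2.cvtColor(im,cv2.COLOR_RGB2HSV)
k=((hsv[...,0]<22)&(hsv[...,1]>150)&(hsv[...,2]>120)).astype(np.uint8);k[:,:250]=0;k[:,390:]=0
q=cv2.minAreaRect(np.argwhere(k)[:,::-1].astype(np.float32));b=np.array([onz(m,c,50)[:2] for c in cv2.boxPoints(q)]);print("orange",q,b.round(1).tolist(),b.mean(0))
x=np.array([.9989,-.0471]);seat=np.array([460.5,314.7]);print("expected head",seat-40*x)
cv2.imwrite("pics/c9.png",cv2.resize(im[60:340,220:420,::-1],None,fx=2,fy=2))
E
```

```text
[474.82497001 315.55233449 233.03668269]
jaw_center 0.96 ((316.0, 192.0), (124.0, 40.0), 90.0) [[402.6, 299.6], [404.3, 335.2], [522.3, 331.4], [520.4, 291.7]] [462.39856881 314.48640675]
jaw_center 0.25 ((50.695064544677734, 116.6717758178711), (103.35610961914062, 34.0583381652832), 3.077455520629883) [[390.9, 35.2], [363.1, 45.9], [371.8, 133.8], [399.9, 125.5]] [381.40598928  85.11626681]
orange ((316.5, 152.0), (44.0, 39.0), 90.0) [[402.6, 300.5], [404.3, 335.2], [443.3, 333.9], [441.5, 297.9]] [422.91862542 316.88574529]
expected head [420.544 316.584]
```

The jaw measures 2 mm from nominal in the nest. Next I shut the bin.

```bash
python3 -c "
from h import *
print(rel([447,-45.4,235],tool(99.8)),rel([447,-45.4,100],tool(99.8)))"
```

```text
[-0.03, -0.02, 12.92, 0.9, -36.06, -0.82] [-0.03, -0.02, 12.92, 0.86, -36.05, 12.68]
```

>>> {"api": "arm_command", "payload": {
  "series": [0,0,1.1,0.1,-3.3,-0.8,4,0,0,2.2,0.2,-6.6,-0.8,4,0,0,3.3,0.3,-9.9,-0.8,4,0,0,4.4,0.4,-13.2,-0.8,4,0,0,5.5,0.5,-16.5,-0.8,4,0,0,6.6,0.6,-20,-0.8,4,0,0,7.7,0.7,-23.5,-0.8,4,0,0,8.8,0.7,-27,-0.8,4,0,0,9.9,0.8,-30.5,-0.8,4,0,0,11,0.8,-34,-0.8,4,0,0,12,0.9,-36.1,-0.8,4,0,0,12.9,0.9,-36.1,-0.8,4]
}}

```text
time: 20.45
tcp_pos: [446.3, -48.8, 233.2]
ee_rot: [0.647, 0.763, -0.002, -0.002]
wrist_force: [-0.2, 0.7, -1.0]
finger_gap: 0.466
```

```bash
python3 -c "
from h import *
s=r.get_state();print(s['tcp_pos'],s['finger_gap'])
print(rel([447,-45.4,100],tool(99.8)),rel([447,-45.4,68],tool(99.8)))"
```

```text
[446.30667647 -48.78800986 233.15452424] 0.4664882626501955
[-0.06, -0.0, -0.06, 0.32, 0.2, 13.31] [-0.06, -0.0, -0.06, 0.32, 0.22, 16.51]
```

>>> {"api": "arm_command", "payload": {
  "series": [0,0,0,0.3,0.2,3.5,4,0,0,0,0.3,0.2,7,4,0,0,0,0.3,0.2,10.5,4,0,0,0,0.3,0.2,13.5,4,0,0,0,0.3,0.2,15.5,4,0,0,0,0.3,0.2,16.5,4,0,0,0,0.3,0.2,16.5,4,0,0,0,0.3,0.2,16.5,0.5,0,0,0,0.3,0.2,16.5,0.5,0,0,0,0.3,0.2,16.5,0.5,0,0,0,0.3,0.2,16.5,0.5,0,0,0,0.3,0.2,16.5,0.5],
  "newtons": 20
}}

```text
time: 21.45
tcp_pos: [447.1, -45.6, 68.7]
ee_rot: [0.646, 0.763, -0.002, -0.002]
wrist_force: [0.6, 1.3, -1.7]
finger_gap: 0.101
```

>>> {"api": "arm_command", "payload": {
  "series": [0,0,0,0,0.15,-0.8,0.5,0,0,0,0,0.34,-1.6,0.5,0,0,0,0,0.57,-2.37,0.5,0,0,0,0,0.84,-3.16,0.5,0,0,0,0,1.15,-3.92,0.5,0,0,0,0,1.49,-4.65,0.5,0,0,0,0,1.87,-5.37,0.5,0,0,0,0,2.28,-6.07,0.5,0,0,0,0,2.73,-6.75,0.5,0,0,0,0,3.21,-7.4,0.5,0,0,0,0,3.73,-8.03,0.5,0,0,0,0,4.27,-8.64,0.5],
  "newtons": 25
}}

```text
time: 22.45
tcp_pos: [487.7, -38.2, 155.8]
ee_rot: [0.646, 0.763, -0.003, -0.004]
wrist_force: [-14.1, -0.4, 10.7]
finger_gap: 0.104
```

>>> {"api": "arm_command", "payload": {
  "series": [0,0,0,0,0.58,-0.58,0.5,0,0,0,0,1.18,-1.13,0.5,0,0,0,0,1.82,-1.65,0.5,0,0,0,0,2.47,-2.13,0.5,0,0,0,0,3.14,-2.58,0.5,0,0,0,0,3.84,-3.0,0.5,0,0,0,0,4.56,-3.38,0.5,0,0,0,0,5.3,-3.73,0.5,0,0,0,0,6.06,-4.03,0.5,0,0,0,0,6.6,-4.2,0.5,0,0,0,0,6.85,-4.3,0.5,0,0,0,0,6.85,-4.3,0.5]
}}

```text
time: 23.45
tcp_pos: [556.1, -25.9, 199.1]
ee_rot: [0.646, 0.763, -0.003, -0.004]
wrist_force: [-2.7, 7.0, 6.2]
finger_gap: 0.097
```

>>> {"api": "arm_command", "payload": {
  "series": [0,0,0,0,0.2,0,0.5,0,0,0,0,0.2,0,0.5,0,0,0,0,0.1,0,5,0,0,0,0,0,0,5,0,0,0,0,0,0,5,0,0,0,0,0,0,5,0,0,0,0,0,-3,5,0,0,0,0,0,-6,5,0,0,0,0,-2,-9,5,0,0,0,0,-5,-12,5,0,0,0,0,-7,-13,5,0,0,0,0,-7,-13,5]
}}

```text
time: 24.45
tcp_pos: [486.6, -37.7, 333.2]
ee_rot: [0.646, 0.763, -0.002, -0.002]
wrist_force: [0.5, -0.2, 0.2]
finger_gap: 0.586
```

```bash
python3 - <<'E'
from h import *
print(r.get_state()["tcp_pos"])
w=snap("wrist","w10.png");t=snap("side","s10.png")
m=r.camera_model("wrist");q=proj(m,[np.r_[pv-50*bx_+k*by_,205] for k in(-40,40)]);print("shut handle expected at",q.round())
o=w[:,:,::-1].copy()
for v in q: cv2.drawMarker(o,tuple(int(c) for c in v),(255,0,255),0,10,1)
a=cv2.resize(o,(400,300));b=cv2.resize(t[130:430,180:580,::-1],(400,300))
# jaw crop from side and unused nest look
c=cv2.resize(cv2.imread("pics/w9.png")[60:340,220:420],(214,300));d=cv2.resize(t[180:270,210:330,::-1],(400,300))
cv2.imwrite("pics/fin.png",np.vstack([np.hstack([a,b]),np.hstack([c,np.zeros((300,186,3),np.uint8),d])]))
E
```

```text
[486.5674904  -37.73548071 333.15116037]
shut handle expected at [[401. 272.]
 [408. 175.]]
```

View pics/fin.png

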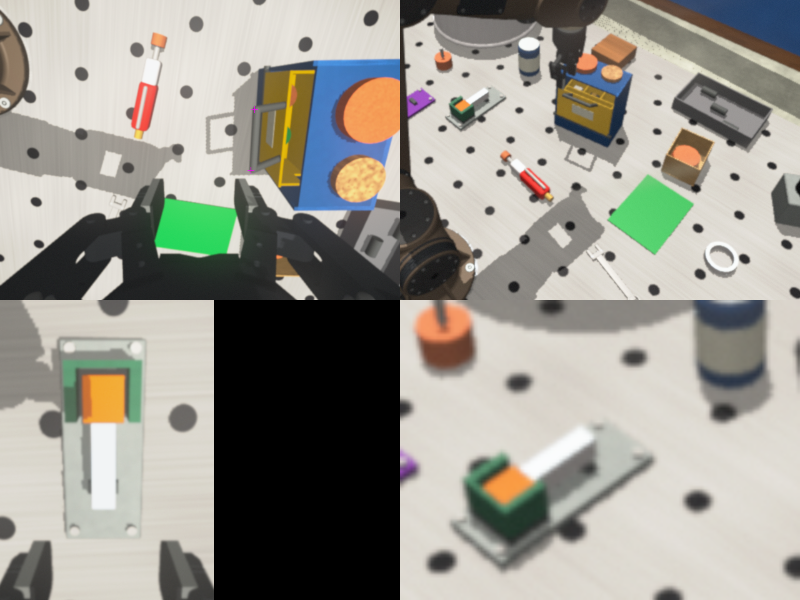

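The jaw lies between the green cheeks with its shank on the saddle. The shut bin's handle is at its original pixels (401–408, 175–272), and the bystanders are where they were.

```bash
python3 -c "
from bench import r
print(r.hand_in())"
```

```text
the job is handed in; nothing more can be done
None
```

I finished the job in the order asked and handed it in at about 24.6 s of the 72 s allowed.

- **Bin tipped and jaw taken:** I tipped the bin to its stop by the handle and pulled the jaw out of the pocket nearest the robot's right side.
- **Regrip on the mat:** I laid the jaw flat on the mat, let go, and took it again by the shank.
- **Jaw seated:** I lowered it into the nest of the grey fixture until it touched (about 12 N) and let go.
- **Bin shut:** I tipped the bin back with the handle and released it.

**Last checks**
- **Nest:** The jaw lies flat, with its head between the green cheeks and its shank on the saddle. Its middle measured about 2 mm towards the foot side of the nominal seat. My two estimates of where the grip sat along the jaw differed by 3.5 mm, so I aimed between them.
- **Bin:** The handle is at its original shut position in the wrist image. The other two pieces were seen in their pockets when the bin was open. I did not see them again after it was shut.
- **Surroundings:** The other objects I could see in the last side view looked unmoved, and the gripper was clear of everything.
- **Limits:** The highest wrist force I read was about 28 N. Joint 6 reached its range limit (-2.69) once over the mat, so I turned the jaw to a different heading before laying it down. I can't tell whether that counted as passing the range.

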